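# Wedge the press plate open and hold the wedge

### The arm

A 6-joint arm with a two-finger parallel gripper is mounted at the origin on a cart in front of the work surface, level with it; the furniture and walls round the work are solid. World frame = base frame: x ahead of the robot, y to its left, z up, the work surface at z = 0. Lengths are in m, angles in degrees, forces in N, time in s.
With the tool pointing down it reaches from about 0.25 to 0.725 m from the base axis. Payload 9.7 kg.
Tool frame: the origin (TCP) lies midway between the tips of the shut fingers; the grasp point (between the pads) lies 19 mm behind it (bot.hold_point_z is the distance from the TCP to the grasp point, in m); z points along the fingers, y is the line along which they close (so a half turn about z gives the same grasp; the last joint's range is limited). The gripper opens to 85 mm and grips with 20 to 120 N. Pads are 22 mm wide; open, the fingers measure 114 mm over their backs; the gripper's body (76 mm by 85 mm) begins 54 mm behind the grasp point. The pads swing forward as they close: fully open they stand 13 mm farther back than shut.
Start: joints at [-75.917, 4.979, 10.078, 95.1, 0, 90], TCP at [0.134, -0.533, 0.231] pointing down, gripper open.
Joint ranges: [-179.16, 179.16], [-48.56, 103.87], [-65.8, 70.77], [-126.05, 130.52], [-82.76, 87.17], [-180, 180]. Speed limits (degrees/s): [127.2, 127.2, 147.25, 180, 180, 180].

### API

Orientations are given as [roll, pitch, yaw] about the fixed x, y, z axes, in that order (R = Rz(yaw) Ry(pitch) Rx(roll)).
In Python, from workcell import bot gives the robot as it stands.
- The arm moves only by the tool play_rows, never from a script. Its argument "steps" is a list that holds one entry, the list of rows, each a list of 4 numbers: the shift along the tool's x, y, z in m, then the turn about the tool's z in rad. In form: [[[tx, ty, tz, yaw], ...]]. A call has exactly 5 rows; each row shifts and turns the commanded pose from where the row before left it, along the tool's axes as they then stand; what a row does not reach is not made up. A row lasts 1/12 s, in which the tool goes at most 41.7 mm and 7.16 degrees, less where a joint would pass 70% of its speed; a pose out of reach is approached as far as the arm can. A call is refused whole if a number of a shift passes 0.0417 or a number of a turn 0.125, either way. A call with a gripper value outside its range is refused whole. "gripper" is the finger opening in m, from 0 to 0.0854, set as the call begins (left out, the last holds). The fingers move at their own pace and stop on an object; "squeeze" is the grip in N (left out, the last holds). Time passes only in rows, so rows that do not move let the fingers close, or fill a call up. It gives the time, the measured TCP pose, the force, the opening and the grip force at its end, in the units of the state.
- bot.get_obs(): the state, without advancing time (a new reading comes with each control period).
- bot.camera(name): name is "scene" or "top" or "wrist"; returns a dict with "img" (400x640x3 uint8, blue, green, red), "vfov" (degrees; the focal length in pixels is half the picture's height over the tangent of half this angle, whatever the lens; pixels are square), "cx", "cy" (the principal point, pixels), "xyz" and "attitude" of the camera in the world. Camera axes: x right, y down, z forward; pixel columns grow to the right and rows downward; lengths in m; the calibration is good to about 2 mm. The wrist camera is an equidistant fisheye: a pixel r from the principal point sees the ray r / f radians off the axis. A picture is of the moment at which its call begins. There is no depth.
- bot.job_done(): hands the job in; it is judged then, once.
The state is a dict: "time": time; "q": joint angles; "qd": joint speeds; "joint_efforts": joint torques, N m; "ee_pos": TCP position; "tcp_rot": TCP orientation; "wrist_force": force on the tool from outside, world axes, zero at the start; "torque": the same for the moment, N m; "opening": finger opening in m; "grasp_force": force on a finger pad.
Only numpy, scipy, OpenCV 4.12 (cv2) and the standard library are available. Lean on these libraries where they do the work, as an engineer would, in place of code of your own. Each camera call takes 0.05 s, during which the arm holds its last target. There are 200 camera calls.

### The job

The hinged steel plate of the little press has no handle. Pull the wooden wedge by its post up out of its upright holder, set it flat on the front of the press base and push its thin end under the free front edge of the plate until the plate just lifts off its rails, by about 4 mm. The wedge alone must do the lifting, never opening the plate wider than about a centimetre; leave the things lying about alone. Finish while still gripping the wedge in place under the raised plate.

Things in the scene. Friction and masses are not known exactly. Their poses are not given: they have to be found in the camera images.
- press: plate press, fixed: plywood base 235 x 140 x 14 mm with two rails and a hinged plate. Origin on the worktop below the middle of the plate's free front edge; x from that edge to the hinge (the way to push), y along the edge, z up. The base's flat top, 14 mm up, reaches 105 mm in front of the edge. Rails 8 mm high along x, 96 mm between them: under the shut plate the slot at the front is 8 mm high
- plate_edge (a point): middle of the lower corner of the plate's free front edge, 22 mm above the worktop when shut, higher as it lifts. Dark steel plate 118 (edge to back) x 120 x 10 mm, 0.5 to 0.9 kg, no handle
- plate (a joint): angle of the plate about its hinge, 124 mm behind the free edge and 32 mm above the worktop; 0 = shut on its rails, grows as the front edge lifts: 0.032 rad is 4 mm at the edge. It falls shut by its own weight
- holder: open-topped wooden pocket, fixed, 122 x 44 x 40 mm outside, in which the wedge lies with only its post standing out. Walls and floor 6 mm, about 3 mm play round the wedge. Origin on the worktop below the wedge's post; x along the pocket towards the wedge's nose; it reaches from x = -0.021 to 0.101; a 6 mm high foot sticks out 14 mm more at both ends
- wedge_grip (a point): grip point on the centre line of the wedge's post, 68 mm above the wedge's flat sole, 27 mm below the post's top, 34 mm above the holder's walls. Wooden wedge, about 0.12 kg, L-shaped: upright post 24 (x) x 26 (y) x 95 mm with a ramp at its foot. x from post to nose, z up. Steadiest with one finger in front of the post and one behind it
- wedge_nose (a point): thin nose of the wedge, 1.5 mm above its sole, 92 mm ahead of the post's centre. The ramp is 26 mm wide, 23 mm high at the post's front face and falls straight to 3 mm at the nose, 80 mm on. Slid flat along the press base it meets the plate when the nose is 20 mm past the edge; each further 4 mm lifts the edge 1 mm (36 mm past gives 4 mm)
- foil_roll_mid (a point): centre of a roll of copper foil lying flat, 72 mm across, 10 mm high; a bystander
- glass_chip_mid (a point): centre of a thick pink glass piece lying flat, 38 x 50 x 10 mm; a bystander
- wood_block_mid (a point): centre of a dark wooden block lying flat, 50 x 80 x 22 mm; a bystander

How it is judged (in metres and radians):
On the way, in this order (a step that is already met when the one before it is completed fails the run):
1. the gripped wedge is pulled up clear of the holder (z of wedge_nose in the frame of holder above 0.043 m and z of wedge_grip in the frame of holder above 0.108 m and contact force between the fingers and wedge above 1 N), for 0.1 s.
2. the wedge stands on the press base with its nose under the plate's edge and the plate lifts (x of wedge_nose in the frame of press above 0.015 m and value of joint plate above 0.013 rad and contact force between wedge and plate above 0.5 N), for 0.1 s.
At the end, for the whole second after the job is handed in: plate edge still, 1.6 to 8.2 mm above its shut height (joint 0.013 to 0.0665 rad), resting on the wedge; nose 15 mm or more under the edge; wedge upright (0.12 rad), sole within 6 mm of the base, gripped and still; fingers and arm off the plate (all of step 2 and value of joint plate below 0.0665 rad and contact force between the fingers and wedge above 3 N and contact force between each of the fingers, the arm and plate below 0.5 N and angle between wedge_grip's own z axis and vertical below 0.12 rad and z of wedge_grip in the frame of press below 0.088 m and velocity of joint plate between -0.05 and 0.05 rad/s and linear speed of wedge below 0.02 m/s); the arm keeps its last pose, push and grip.
It fails at once if the plate is opened wider than about 14 mm (value of joint plate above 0.115 rad).
It fails at once if the plate is pushed or lifted by the gripper or arm (contact force between any of the fingers, the arm and plate above 5 N).
It fails at once if a bystander is moved more than 3 cm (distance of any of foil_roll_mid, glass_chip_mid, wood_block_mid from where it was at the start of the episode above 0.03 m).
It also fails if it takes over 35 s, if anything falls off the work surface, if the arm or the gripper's body presses on something with over 40 N, if the wrist force passes 120 N, or if a joint passes its speed limit or range.

## Working session

There is one attempt and no reset: what is moved stays moved. The work goes in short steps, Python scripts to look and compute and a tool call to move; the robot and the scene stay as the last step left them, time stands still between calls to the robot, and variables do not carry over. Pictures are saved under pics/ and viewed, at most 10 in all, crops included, and the job is handed in when it is done.

Besides the shell and the picture viewer there is one more tool, called after "Call:" as name(argument=value, ...) on one line, values as JSON. play_rows: Moves the arm, as the interface text tells. Its arguments: {"type":"object","properties":{"steps":{"type":"array","items":{"type":"array","items":{"type":"array","items":{"type":"number"}}}},"gripper":{"type":"number"},"squeeze":{"type":"number"}},"required":["steps"]}

```bash
mkdir -p pics; cat > h.py <<'E'
import numpy as np,cv2
from scipy.spatial.transform import Rotation as R
from workcell import bot
def snap(n,f):
    c=bot.camera(n); cv2.imwrite('pics/'+f,c['img']); np.save('pics/'+f+'.npy',{k:v for k,v in c.items() if k!='img'},allow_pickle=True); return c
def load(f): return np.load('pics/'+f+'.npy',allow_pickle=True).item()
def ray(c,u,v,fish=False):
    f=200/np.tan(np.radians(c['vfov'])/2); x=(u-c['cx'])/f; y=(v-c['cy'])/f
    if fish:
        r=np.hypot(x,y); d=np.array([x/r*np.sin(r),y/r*np.sin(r),np.cos(r)])
    else: d=np.array([x,y,1.])
    a=np.array(c['attitude']); M=a if a.shape==(3,3) else R.from_euler('xyz',a,degrees=True).as_matrix()
    return np.array(c['xyz']),M@d
def at(c,u,v,z,fish=False):
    o,d=ray(c,u,v,fish); return o+d*(z-o[2])/d[2]
E
python3 - <<'E'
from h import *
for n in('scene','top','wrist'):
    c=snap(n,n+'0.png'); print(n,c['vfov'],c['cx'],c['cy'],c['xyz'],c['attitude'])
print(bot.get_obs(),bot.hold_point_z)
E
```

```text
scene 45.704961445965964 314.79486741274627 197.54501484499093 [-0.21687312 -1.33840027  0.94283204] [-119.76067512    0.79444463  -28.28610032]
top 53.32167076712083 321.7148113729707 196.82394609940957 [ 0.37926254 -0.02168833  1.3589231 ] [-175.82596128    0.37671293  -89.02182064]
wrist 65.70646984690485 316.08599648337423 195.04234651621613 [ 0.20602054 -0.51625015  0.37243411] [ 1.63164458e+02  7.59744484e-02 -7.59070795e+01]
{'time': 0.15, 'q': array([-7.59162468e+01,  5.00329512e+00,  1.00454876e+01,  9.50996815e+01,
       -5.83786142e-04,  8.99999036e+01]), 'qd': array([-0.06136691, -0.06715974,  0.11307009,  0.00630732, -0.08370653,
        0.06789803]), 'joint_efforts': array([-5.17751796e-04, -5.20759571e+01,  4.65045154e+01,  1.38400571e-02,
       -9.39805375e-06, -9.15027329e-06]), 'ee_pos': array([ 0.13379208, -0.5333005 ,  0.23075678]), 'tcp_rot': array([-1.79942511e+02,  5.83689111e-04,  1.40838502e+01]), 'wrist_force': array([-0.67520525,  0.26929958,  0.26297318]), 'torque': array([-0.03383837,  0.03183439,  0.02619108]), 'grasp_force': 0.0, 'opening': 0.08516663572503899} 0.0187
```

View pics/top0.png

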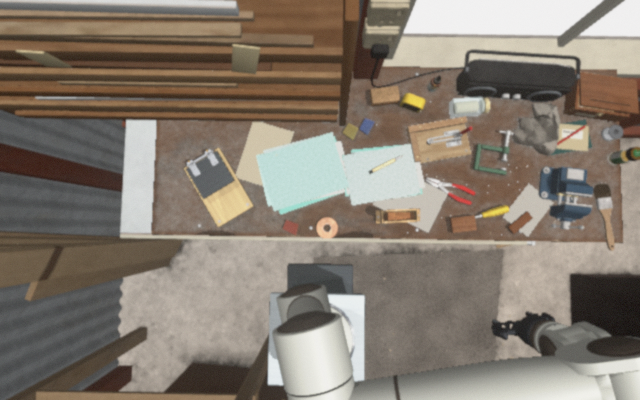

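View pics/scene0.png

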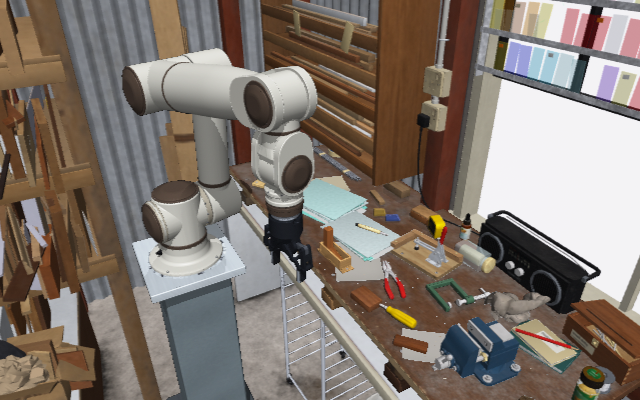

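The top view shows the press around (218,187) with its plate at the upper left and the base front at the lower right. The holder is at (398,215), the foil roll at (327,228), the glass chip probably at (291,227) and the dark block at (463,224). I'll enlarge the two working areas.

```bash
python3 - <<'E'
from h import *
t=cv2.imread('pics/top0.png'); s=cv2.imread('pics/scene0.png')
a=cv2.resize(t[140:240,170:270],(400,400),interpolation=cv2.INTER_CUBIC)
b=cv2.resize(t[190:240,370:440],(560,400),interpolation=cv2.INTER_CUBIC)[:,:400]
d=cv2.resize(s[215:280,310:375],(400,400),interpolation=cv2.INTER_CUBIC)[:200*2]
cv2.imwrite('pics/crop1.png',cv2.resize(np.hstack([a,b]),(800,400)))
cv2.imwrite('pics/crop2.png',d)
E
```

```text
(no output)
```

View pics/crop1.png

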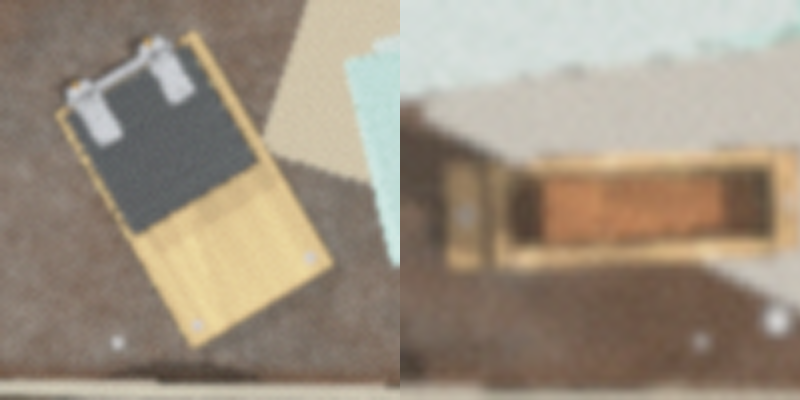

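View pics/crop2.png

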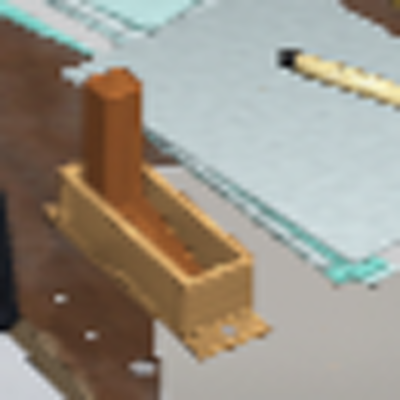

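```bash
python3 - <<'E'
from h import *
t=load('top0.png'); s=load('scene0.png')
P=lambda u,v,z:at(t,170+u/4,140+v/4,z)
Q=lambda u,v,z:at(t,370+(u-400)/8,190+v/8,z)
S=lambda u,v,z:at(s,310+u/6.154,215+v/6.154,z)
e1,e2=P(135,235,.032),P(258,165,.032); b1,b2=P(195,347,.014),P(332,263,.014)
print('edge',e1,e2,np.linalg.norm(e1-e2),'base',b1,b2,np.linalg.norm(b1-b2))
m=(e1+e2)/2; n=(b1+b2)/2; d=m-n
print('mid',m,n,np.linalg.norm(d[:2]),'yaw',np.degrees(np.arctan2(d[1],d[0])),[np.degrees(np.arctan2(-(q[0]),(q[1]))) for q in (e1-e2,b1-b2)])
ho=[Q(497,160,.04),Q(497,262,.04),Q(789,155,.04),Q(789,255,.04)]
l=(ho[0]+ho[1])/2; r=(ho[2]+ho[3])/2; d=r-l; L=np.linalg.norm(d); yaw=np.degrees(np.arctan2(d[1],d[0]))
print('holder',l,r,L,yaw,'origin',l+d/L*.021)
print('post top scene',S(111,82,.101)); 
for c in((60,165),(250,258),(180,285)): print(S(*c,.04))
for n,u,v,z in(('foil',327,228,.01),('chip',291,227,.01),('block',463,224,.02)): print(n,at(t,u,v,z))
E
```

```text
edge [0.46293244 0.38317933 0.032     ] [0.52346051 0.28211303 0.032     ] 0.11780511574754439 base [0.37030509 0.33432833 0.014     ] [0.44311445 0.22079791 0.014     ] 0.13487164126926987
mid [0.49319647 0.33264618 0.032     ] [0.40670977 0.27756312 0.014     ] 0.10253825582954589 yaw 32.49291210749592 [np.float64(30.917170582658233), np.float64(32.67287540752319)]
holder [ 0.41391901 -0.21210287  0.04      ] [ 0.41843082 -0.33252393  0.04      ] 0.12050555265506392 -87.85430694510681 origin [ 0.41470526 -0.23308815  0.04      ]
post top scene [ 0.41324758 -0.23247086  0.101     ]
[ 0.39535597 -0.20873963  0.04      ]
[ 0.44020088 -0.32834358  0.04      ]
[ 0.3975721  -0.33016416  0.04      ]
foil [ 0.37232694 -0.03078166  0.01      ]
chip [0.37361435 0.090874   0.01      ]
block [ 0.39350276 -0.48543712  0.02      ]
```

Call:
play_rows(steps=[[[0.029,-0.029,0,0.105],[0.029,-0.029,0,0.104],[0.029,-0.029,0,0],[0.029,-0.029,0,0],[0.029,-0.029,0,0]]], gripper=0.085, squeeze=50)

```text
time: 0.57
ee_pos: [0.2639, -0.3737, 0.2311]
tcp_rot: [-180.0, -0.0, 2.1]
wrist_force: [0.4, -0.3, 0.8]
opening: 0.085
grasp_force: 0.0
```

Call:
play_rows(steps=[[[0.029,-0.029,0,0],[0.029,-0.029,0,0],[0.029,-0.029,0,0],[0.029,-0.029,0,0],[0,0,0,0]]])

```text
time: 0.98
ee_pos: [0.3784, -0.2505, 0.231]
tcp_rot: [-179.9, -0.1, 2.5]
wrist_force: [-0.2, 0.4, -0.2]
opening: 0.0847
grasp_force: 0.0
```

Call:
play_rows(steps=[[[0.018,-0.008,0.01,0],[0.018,-0.0085,0.02,0],[0,0,0.02,0],[0,0,0.02,0],[0,0,0,0]]])

```text
time: 1.4
ee_pos: [0.4091, -0.2362, 0.1573]
tcp_rot: [-179.8, 0.3, 2.2]
wrist_force: [-0.6, -0.0, -0.3]
opening: 0.0853
grasp_force: 0.0
```

```bash
python3 - <<'E'
from h import *
c=snap('wrist','w1.png'); o=bot.get_obs(); print(o['ee_pos'],o['tcp_rot'],c['xyz'],c['attitude'])
E
```

```text
[ 0.40938944 -0.23669838  0.1595908 ] [-1.79887216e+02  1.79265826e-01  2.12902498e+00] [ 0.48418298 -0.23477788  0.29873391] [162.87656771   0.20732226 -87.83417313]
```

View pics/w1.png

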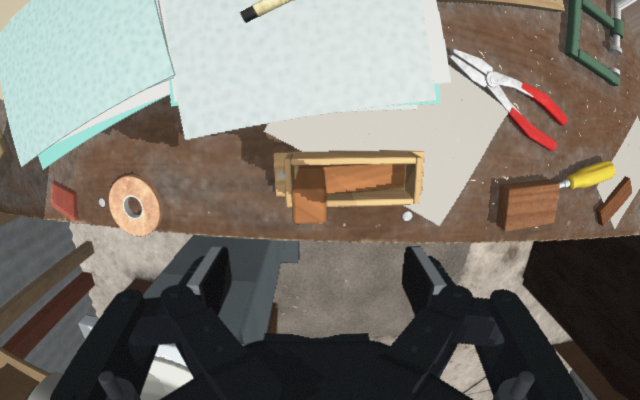

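The wrist view shows the post's top face centred near (310,207). The holder walls span (286..424, 150..208), and the fingers are open on either side.

```bash
python3 - <<'E'
from h import *
c=load('w1.png')
for p in((294,192),(326,190),(327,221),(295,223),(310.5,206.5)): print(at(c,*p,.101,True))
for p in((287,152),(424,151),(420,206)): print('wall',at(c,*p,.04,True))
E
```

```text
[ 0.42482924 -0.22155603  0.101     ]
[ 0.42704199 -0.24281989  0.101     ]
[ 0.4049077  -0.24457022  0.101     ]
[ 0.40253052 -0.22258168  0.101     ]
[ 0.41503134 -0.23289709  0.101     ]
wall [ 0.44161784 -0.21082071  0.04      ]
wall [ 0.44853044 -0.32983219  0.04      ]
wall [ 0.39768356 -0.33258612  0.04      ]
```

Call:
play_rows(steps=[[[0.005,-0.0038,0.0,0],[0,0,0.03,0],[0,0,0.03,0],[0,0,0.03,0],[0,0,0.015,0]]])

```text
time: 1.87
ee_pos: [0.4149, -0.2331, 0.0547]
tcp_rot: [-180.0, 0.0, 2.1]
wrist_force: [-0.7, -0.5, -0.6]
opening: 0.0849
grasp_force: 0.0
```

Call:
play_rows(steps=[[[0,0,0,0],[0,0,0,0],[0,0,0,0],[0,0,0,0],[0,0,0,0]]], gripper=0.0, squeeze=50)

```text
time: 2.28
ee_pos: [0.4161, -0.2334, 0.058]
tcp_rot: [180.0, -0.1, 2.1]
wrist_force: [-1.3, 28.0, 18.5]
opening: 0.025
grasp_force: 14.7
```

Call:
play_rows(steps=[[[0,0,0,0],[0,0,0,0],[0,0,0,0],[0,0,0,0],[0,0,0,0]]])

```text
time: 2.7
ee_pos: [0.4162, -0.2326, 0.058]
tcp_rot: [-179.9, -0.2, 2.2]
wrist_force: [0.4, 8.2, 7.1]
opening: 0.0236
grasp_force: 51.8
```

Call:
play_rows(steps=[[[0,0,-0.01,0],[0,0,-0.015,0],[0,0,-0.02,0],[0,0,-0.025,0],[0,0,-0.025,0]]], squeeze=80)

```text
time: 3.12
ee_pos: [0.415, -0.2334, 0.153]
tcp_rot: [180.0, -0.0, 2.1]
wrist_force: [0.7, -0.0, -1.2]
opening: 0.0235
grasp_force: 78.9
```

Call:
play_rows(steps=[[[0,0,-0.015,0],[0,0,0,0],[0,0,0,0],[0,0,0,0],[0,0,0,0]]])

```text
time: 3.53
ee_pos: [0.4147, -0.2332, 0.1651]
tcp_rot: [-180.0, 0.1, 2.1]
wrist_force: [0.6, 0.1, -1.3]
opening: 0.023
grasp_force: 79.0
```

```bash
python3 - <<'E'
from h import *
c=snap('wrist','w2.png'); c2=snap('scene','s2.png')
cv2.imwrite('pics/w2v.png',np.hstack([c['img'][80:330,200:480],cv2.resize(c2['img'][150:300,250:450],(333,250))]))
E
```

```text
(no output)
```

View pics/w2v.png

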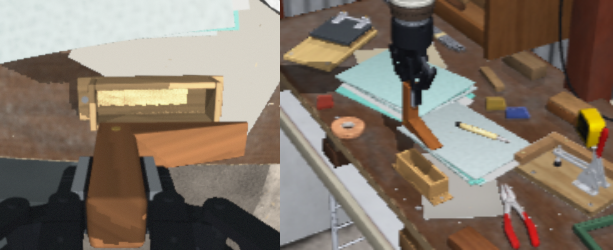

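```bash
python3 - <<'E'
from h import *
c=load('w2.png'); s=load('s2.png')
# nose: wrist right end mid ~ (446,217); compare depth candidates
for z in(.08,.1,.115,.13): print(z,at(c,446,202,z,True),at(c,446,234,z,True))
# scene nose px: crop (437,148)->
u=250+(437-280)*.6; v=150+148*.6; print(u,v)
(o1,d1),(o2,d2)=ray(c,446,217,True),ray(s,u,v)
d1/=np.linalg.norm(d1);d2/=np.linalg.norm(d2)
k=np.linalg.lstsq(np.c_[d1,-d2],o2-o1,rcond=None)[0]; print(o1+k[0]*d1,o2+k[1]*d2)
E
```

```text
0.08 [ 0.41832096 -0.3402275   0.08      ] [ 0.38973939 -0.34563517  0.08      ]
0.1 [ 0.42458107 -0.33063168  0.1       ] [ 0.39852058 -0.33556236  0.1       ]
0.115 [ 0.42927615 -0.32343482  0.115     ] [ 0.40510648 -0.32800775  0.115     ]
0.13 [ 0.43397123 -0.31623796  0.13      ] [ 0.41169237 -0.32045314  0.13      ]
344.2 238.8
[ 0.41810286 -0.32556997  0.11473784] [ 0.41720217 -0.32497279  0.11477902]
```

Call:
play_rows(steps=[[[0.0009,-0.0256,0,-0.123],[0.004,-0.0253,0,-0.123],[0.0071,-0.0246,0,-0.123],[0.0101,-0.0235,0,-0.123],[0.0129,-0.0221,0,-0.123]]])

```text
time: 4.05
ee_pos: [0.4145, -0.1043, 0.1656]
tcp_rot: [-180.0, 0.0, 37.7]
wrist_force: [0.4, 0.5, -1.3]
opening: 0.0232
grasp_force: 78.9
```

Call:
play_rows(steps=[[[0.0155,-0.0204,0,-0.123],[0.0179,-0.0183,0,-0.123],[0.02,-0.016,0,-0.123],[0.0218,-0.0134,0,-0.123],[0.0233,-0.0106,0,-0.123]]])

```text
time: 4.47
ee_pos: [0.4144, 0.0238, 0.1658]
tcp_rot: [-180.0, 0.0, 72.9]
wrist_force: [1.0, 0.1, -1.2]
opening: 0.0233
grasp_force: 78.9
```

Call:
play_rows(steps=[[[0.0244,-0.0077,0,-0.123],[0.0252,-0.0046,0,-0.123],[0.0256,-0.0015,0,-0.123],[0.0255,0.0017,0,-0.123],[0.0251,0.0048,0,-0.123]]])

```text
time: 4.88
ee_pos: [0.4144, 0.1518, 0.1657]
tcp_rot: [-180.0, 0.0, 108.2]
wrist_force: [-0.2, -0.4, -1.5]
opening: 0.0233
grasp_force: 78.9
```

Call:
play_rows(steps=[[[0.0244,0.0078,0,-0.123],[0.0232,0.0108,0,-0.123],[0.0217,0.0135,0,0],[0,0,0,0],[0,0,0,0]]])

```text
time: 5.3
ee_pos: [0.4143, 0.2281, 0.1654]
tcp_rot: [-179.9, 0.0, 122.0]
wrist_force: [-0.1, 0.6, -1.0]
opening: 0.0235
grasp_force: 79.1
```

Call:
play_rows(steps=[[[0.016,0.006,0,0],[0.016,0.006,0,0],[0.0148,0.006,0.015,0],[0,0,0.02,0],[0,0,0,0]]])

```text
time: 5.72
ee_pos: [0.404, 0.2754, 0.1277]
tcp_rot: [-179.7, 0.0, 121.9]
wrist_force: [-0.5, 0.0, -1.9]
opening: 0.0227
grasp_force: 78.9
```

```bash
python3 - <<'E'
from h import *
c=snap('wrist','w3.png'); o=bot.get_obs(); print(o['ee_pos'],o['tcp_rot'],c['xyz'],c['attitude'])
E
```

```text
[0.40440816 0.27529417 0.12949049] [-1.79770375e+02  2.31009555e-02  1.21884047e+02] [0.36547552 0.33805727 0.26940368] [163.00642823   0.19928452  31.92359646]
```

View pics/w3.png

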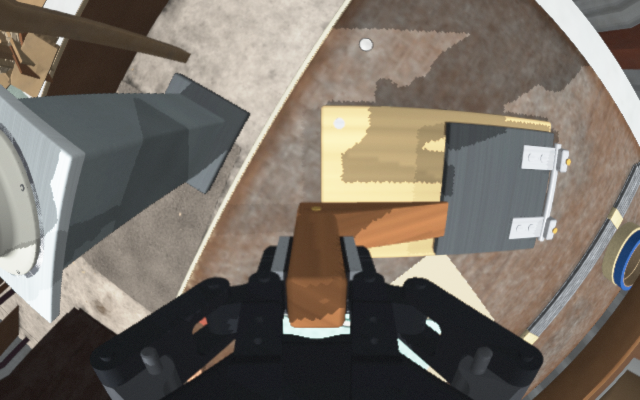

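The wrist view shows the plate's front top edge running from (446,123) to about (437,252). One base front corner is at (322,107), and the wedge nose is at about (446,203..235).

```bash
python3 - <<'E'
from h import *
c=load('w3.png')
a,b=at(c,446,123,.032,True),at(c,437,252,.032,True); f=at(c,322,107,.014,True)
hb1,hb2=at(c,551,122,.014,True),at(c,553,132,.032,True)
print(a,b,np.linalg.norm(a-b),f,hb1,hb2)
d=a-b; print('edge-normal yaw',np.degrees(np.arctan2(-d[0],d[1])),'side yaws',[np.degrees(np.arctan2(*(p-q)[1::-1])) for p,q in((hb1,f),(hb2,a))])
m=(a+b)/2; tcp=bot.get_obs()['ee_pos']
for m in (m,np.array([.4932,.3326,0])):
  for yaw in(31.5,32.3):
    y=np.radians(yaw); X=np.array([np.cos(y),np.sin(y)]); Y=np.array([-X[1],X[0]])
    print(m[:2],yaw,'post in press',(tcp-m)[:2]@X,(tcp-m)[:2]@Y)
E
```

```text
[0.45983432 0.38301272 0.032     ] [0.52491594 0.28830217 0.032     ] 0.11491607295572599 [0.37046492 0.3374695  0.014     ] [0.566202   0.46219368 0.014     ] [0.56034732 0.44777792 0.032     ]
edge-normal yaw 34.49542475447962 side yaws [np.float64(32.50539524791108), np.float64(32.79556764028839)]
[0.49237513 0.33565745] 31.5 post in press -0.10654389657913871 -0.005505533250125882
[0.49237513 0.33565745] 32.3 post in press -0.10661038035536849 -0.004017411494744848
[0.4932 0.3326] 31.5 post in press -0.10564970416294187 -0.0024676378180514052
[0.4932 0.3326] 32.3 post in press -0.10567385945758918 -0.0009922970603100858
```

Call:
play_rows(steps=[[[0.002,0,0.02,-0.01],[0,0,0.02,0],[0,0,0.012,0],[0,0,0.004,0],[0,0,0,0]]])

```text
time: 6.18
ee_pos: [0.4042, 0.2776, 0.0751]
tcp_rot: [-179.9, 0.0, 122.4]
wrist_force: [0.4, 0.1, -0.5]
opening: 0.023
grasp_force: 79.2
```

Call:
play_rows(steps=[[[0,0,0.002,0],[0,0,0.002,0],[0,0,0.002,0],[0,0,0,0],[0,0,0,0]]])

```text
time: 6.6
ee_pos: [0.4044, 0.2784, 0.0695]
tcp_rot: [180.0, 0.0, 122.5]
wrist_force: [0.1, -0.0, -1.2]
opening: 0.023
grasp_force: 79.2
```

Call:
play_rows(steps=[[[0,0,0.001,0],[0,0,0.001,0],[0,0,0.001,0],[0,0,0.001,0],[0,0,0,0]]])

```text
time: 7.02
ee_pos: [0.4044, 0.2783, 0.0659]
tcp_rot: [180.0, 0.0, 122.5]
wrist_force: [-2.2, -2.2, 4.5]
opening: 0.0232
grasp_force: 79.7
```

Call:
play_rows(steps=[[[0,0.006,0,0],[0,0.006,0,0],[0,0.006,0,0],[0,0.006,0,0],[0,0.006,0,0]]])

```text
time: 7.43
ee_pos: [0.4302, 0.2947, 0.0659]
tcp_rot: [180.0, 0.0, 122.5]
wrist_force: [-3.3, -2.9, 8.8]
opening: 0.023
grasp_force: 80.3
```

Call:
play_rows(steps=[[[0,0.002,0,0],[0,0.002,0,0],[0,0.002,0,0],[0,0,0,0],[0,0,0,0]]])

```text
time: 7.85
ee_pos: [0.4345, 0.2975, 0.0659]
tcp_rot: [-179.9, -0.0, 122.5]
wrist_force: [-7.9, -3.8, 10.2]
opening: 0.0232
grasp_force: 80.6
```

Call:
play_rows(steps=[[[0,0.002,0,0],[0,0.002,0,0],[0,0.002,0,0],[0,0.002,0,0],[0,0,0,0]]])

```text
time: 8.27
ee_pos: [0.4407, 0.3014, 0.066]
tcp_rot: [-179.9, -0.0, 122.5]
wrist_force: [-9.8, -7.1, 13.6]
opening: 0.023
grasp_force: 81.1
```

Call:
play_rows(steps=[[[0,0.002,0,0],[0,0.002,0,0],[0,0.002,0,0],[0,0,0,0],[0,0,0,0]]])

```text
time: 8.68
ee_pos: [0.4458, 0.3047, 0.066]
tcp_rot: [-179.9, -0.0, 122.5]
wrist_force: [-10.6, -7.3, 13.4]
opening: 0.0232
grasp_force: 81.0
```

```bash
python3 - <<'E'
from h import *
c=snap('wrist','w4.png'); c2=snap('scene','s4.png'); o=bot.get_obs(); print(o['ee_pos'],o['tcp_rot'],o['wrist_force'])
cv2.imwrite('pics/v4.png',c['img'][80:340,260:600].repeat(2,0).repeat(2,1))
E
```

```text
[0.44582806 0.30470361 0.06602782] [-1.79893775e+02 -2.89351982e-05  1.22486856e+02] [-10.62409865  -7.10041107  12.54385932]
```

View pics/v4.png

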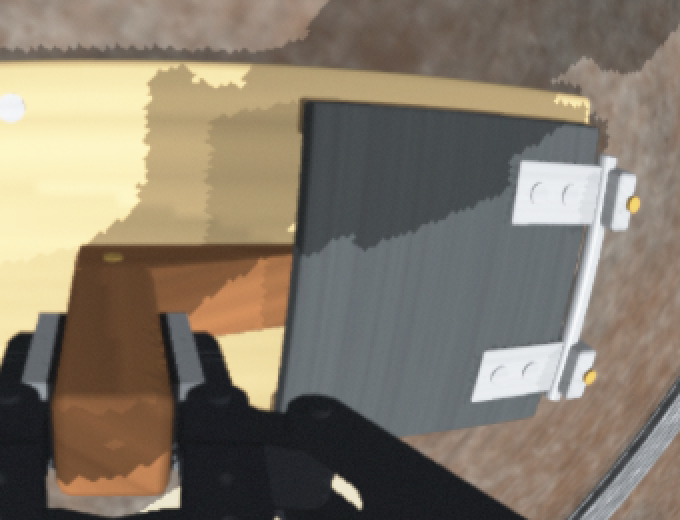

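```bash
python3 - <<'E'
from h import *
c=load('w4.png'); t=bot.get_obs()['ee_pos']; y=np.radians(32.4); X=np.array([np.cos(y),np.sin(y)])
for u,v in((303,103),(296,245),(290,320),(282,395)):
  for z in(.033,.037): p=at(c,260+u/2,80+v/2,z,True); print(u,v,z,'edge ahead of post',(p[:2]-t[:2])@X,'nose past',.092-(p[:2]-t[:2])@X)
E
```

```text
303 103 0.033 edge ahead of post 0.055194488867387925 nose past 0.03680551113261207
303 103 0.037 edge ahead of post 0.053926927571927054 nose past 0.038073072428072945
296 245 0.033 edge ahead of post 0.05620474228242353 nose past 0.03579525771757647
296 245 0.037 edge ahead of post 0.05491406419409424 nose past 0.03708593580590576
290 320 0.033 edge ahead of post 0.05689102538397087 nose past 0.03510897461602913
290 320 0.037 edge ahead of post 0.055584643647357414 nose past 0.036415356352642585
282 395 0.033 edge ahead of post 0.05758999702746624 nose past 0.03441000297253376
282 395 0.037 edge ahead of post 0.05626762130116354 nose past 0.035732378698836456
```

Call:
play_rows(steps=[[[0,0,0,0],[0,0,0,0],[0,0,0,0],[0,0,0,0],[0,0,0,0]]])

```text
time: 9.2
ee_pos: [0.4458, 0.3047, 0.066]
tcp_rot: [-179.9, -0.0, 122.5]
wrist_force: [-9.7, -5.6, 13.2]
opening: 0.0228
grasp_force: 81.0
```

```bash
python3 -c "
from h import *
print(bot.job_done())"
```

```text
the job is handed in; nothing more can be done
None
```

I handed the job in at about 9 s of the 35 s allowed, with the gripped wedge flat on the press base and its nose about 36 mm past the plate's edge by the wrist camera. That should lift the plate about 4 mm; I got no verdict back and did not measure the lift directly.

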